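# Complete the pyramid of tins in the baking dish

### The arm

A 6-joint arm with a two-finger parallel gripper is mounted at the origin on the work surface. World frame = base frame: x ahead of the robot, y to its left, z up, the work surface at z = 0. Lengths are in m, angles in rad, forces in N, time in s.
With the tool pointing down it reaches from about 0.375 to 0.9 m from the base axis. Payload 3.1 kg.
Tool frame: the origin (TCP) lies between the finger pads; the fingertips stand 8 mm ahead of it and the grasp point (between the pads) lies 11 mm behind it; z points along the fingers, y is the line along which they close (so a half turn about z gives the same grasp; the last joint's range is limited). The gripper opens to 87 mm and grips with 3 to 60 N. Pads are 19 mm wide; open, the fingers measure 117 mm over their backs; the gripper's body (75 mm by 190 mm) begins 51 mm behind the grasp point.
Start: joints at [0.973, 0.527, 1.433, -0, 1.181, -0.178], TCP at [0.255, 0.571, 0.231] pointing down, gripper open.
Joint ranges: [-3.08, 3.08], [-0.75, 2.2], [0.22, 2.44], [-1.43, 4.57], [0, 2.65], [-2.85, 2.85]. Speed limits (rad/s): [2.79, 2.79, 3.14, 3.14, 3.14, 3.14].

### API

Orientations are given as a unit quaternion [x, y, z, w].
In Python, from rig import robot, vision, job gives the robot as it stands.
- The arm moves only by the shell command python3 -m handwheel 'ROWS' [OPENING] [FORCE]. ROWS is JSON, a list of rows, each a list of 4 numbers: the shift along the tool's x, y, z as a fraction of full scale, then the turn about the tool's z as a fraction of full scale. A call has 1 to 20 rows; each row is the pose to reach, as a shift and turn from the pose commanded when the call began, along the tool's axes at that moment, turning the shorter way round; what a row does not reach only later rows make up. Full scale, the value 1, is 300 mm for a shift and 2 pi rad for a turn. A row lasts 1/12 s, in which the tool goes at most 41.7 mm and 7.16 degrees, less where a joint would pass 70% of its speed; a pose out of reach is approached as far as the arm can. A call with a number of a shift or a turn outside -1 to 1 is refused whole. A call with a gripper value outside its range is refused whole. OPENING is the opening in per cent of the stroke, from 0 (shut) to 100 (fully open), set as the call begins (- or left out, the last holds). The fingers move at their own pace and stop on an object; FORCE is the grip in N (left out, the last holds). Time passes only in rows, so rows that repeat a pose let the fingers close. It gives the time, the measured TCP pose, the force, the opening and the grip force at its end, in the units of the state.
- robot.get_obs(): the state, without advancing time (a new reading comes with each control period).
- vision.camera(name): name is "side" or "top"; returns a dict with "frame" (420x560x3 uint8, red, green, blue), "K" (3x3 intrinsics, pixels), "k1" (the pictures are not rectified: a ray, as slopes to the right and down, at radius r is drawn at 1 + k1 r^2 times it, then the intrinsics apply), "cam_to_world" (4x4, takes a point from camera to world coordinates). Camera axes: x right, y down, z forward; pixel columns grow to the right and rows downward; lengths in m; the calibration is good to about 2 mm. A picture is of the moment at which its call begins. There is no depth.
- job.hand_in(): hands the job in; it is judged then, once.
Trained networks look in the newest picture that a camera, given by its name, has taken for a name from the list of things; names that differ only in an ending like _2 or _b are one class to them, and where a whole thing is asked for, a point or a joint stands for the part that bears it (a point fixed in the world has none). Each returns a list of dicts, best first, with "conf" (0 to 1); they miss things now and then, are a little off and sometimes report something else, mostly with a low value. They report only what shows in the picture. A call takes as long as a camera call. They do not tell look-alikes from the thing itself.
- vision.look_for(camera, label): "point" ([row, column] in pixels, amid what is visible of it).
- vision.outline_of(camera, label): "mask" (420x560 bool, what is visible of it) and "point" ([row, column] in pixels, amid what is visible of it).
The state is a dict: "time": time; "q": joint angles; "joint_velocities": joint speeds; "joint_torque": joint torques, N m; "position": TCP position; "tool_rot": TCP orientation; "ft_force": force on the tool from outside, world axes, zero at the start; "moment": the same for the moment, N m; "grip_width": finger opening in m; "grip_force": force on a finger pad.
Only numpy, scipy, OpenCV 4.12 (cv2) and the standard library are available. Lean on these libraries where they do the work, as an engineer would, in place of code of your own. Each camera call takes 0.05 s, during which the arm holds its last target. There are 200 camera calls.

### The job

Finish the three-two-one pyramid of tins in the glass baking dish: lay one of the two loose tins in the empty gap of the second row, then lay the other on top, in the gap between the two second-row tins. All tins should lie the same way, in line with those below, resting still on their own; leave the other things on the worktop where they are.

Things in the scene. Friction and masses are not known exactly. Their poses are not given: they have to be found in the camera images.
- dish: Loose square clear glass baking dish, 1.2 kg, 180 x 180 mm, 50 mm high, walls and floor 6 mm, any yaw; tab handles stick out 21 mm on its +y and -y sides. Origin: centre of underside, z up. On its floor lie three tins, lengths along its x and centred on x = 0, in a row along y with about 6 mm of play in all; a fourth is saddled above them on the +y side
- low1_center (a point): Bottom-row tin at the dish's -y wall: a plain metal food tin, a closed cylinder 54 mm in diameter and 60 mm long, about 0.15 kg, lying on its side; the point is its centre, its x axis runs along the cylinder's length (either way round; the roll about it means nothing)
- low2_center (a point): Bottom-row tin in the middle: same kind, 54 mm diameter x 60 mm, centre, x axis along its length
- low3_center (a point): Bottom-row tin at the dish's +y wall: same kind, 54 mm diameter x 60 mm, centre, x axis along its length
- second_center (a point): The one tin already in the second row, saddled between low2 and low3: same kind, 54 mm diameter x 60 mm, centre, x axis along its length. The other gap of the bottom row, between low1 and low2, is empty
- tin_a_center (a point): First tin lying loose on the worktop to the right of the dish (it can roll): a plain metal food tin, a closed cylinder 54 mm in diameter and 60 mm long, about 0.15 kg, lying on its side; the point is its centre, its x axis runs along the cylinder's length (either way round; the roll about it means nothing). It can be gripped by its flat ends, 60 mm apart, from above
- tin_b_center (a point): Second loose tin on the worktop, the same as tin_a and interchangeable with it, farther from the robot: centre, x axis along its length
- colander: Orange plastic colander, a bowl 216 mm across the rim and 85 mm high, standing at the left; origin under its centre. Bystander
- canister: Small stainless canister 80 mm in diameter and 94 mm high with a hinged flap in its lid, beyond the dish; origin under its centre. Bystander
- skewer_cup: White ceramic cup 80 mm in diameter and 95 mm high with bamboo skewers standing up to about 215 mm; origin under its centre. Bystander
- spoon: White porcelain soup spoon, about 115 mm long, 14 mm high, lying beyond the dish; origin under it. Bystander
Mind the look-alikes: they are no part of the job. Leave any red look-alike of the part that bears tin_a_center alone.

How it is judged:
By the outcome, as a careful person would: the job done as asked, in the order asked, and still so for the second after the job is handed in, with the robot touching nothing.
It also fails if it takes over 58 s, if anything falls off the work surface, if the arm or the gripper's body presses on something with over 40 N, if the wrist force passes 120 N, or if a joint passes its speed limit or range.

## Working session

There is one attempt and no reset: what is moved stays moved. The work goes in short steps, Python scripts to look and compute and a shell command to move; the robot and the scene stay as the last step left them, time stands still between calls to the robot, and variables do not carry over. Pictures are saved under pics/ and viewed, at most 12 in all, crops included, and the job is handed in when it is done.

```bash
mkdir -p pics; ls
cat > h.py <<'E'
from rig import robot, vision, job
import numpy as np, cv2
from scipy.spatial.transform import Rotation as R
def cam(n): return vision.camera(n)
def save(c,fn,crop=None,s=1):
    f=c["frame"][:,:,::-1]
    if crop: r0,r1,c0,c1=crop; f=f[r0:r1,c0:c1]
    cv2.imwrite("pics/"+fn,cv2.resize(f,None,fx=s,fy=s,interpolation=cv2.INTER_CUBIC))
def ray(c,rc):
    K=np.array(c["K"]);d=cv2.undistortPoints(np.array([[[rc[1],rc[0]]]],float),K,np.array([c["k1"],0,0,0,0.]))[0,0]
    T=np.array(c["cam_to_world"]);v=T[:3,:3]@np.r_[d,1];return T[:3,3],v/np.linalg.norm(v)
def atz(c,rc,z):
    o,v=ray(c,rc);return o+v*(z-o[2])/v[2]
def proj(c,P):
    T=np.linalg.inv(np.array(c["cam_to_world"]));rv=cv2.Rodrigues(T[:3,:3])[0]
    p,_=cv2.projectPoints(np.atleast_2d(P).astype(float),rv,T[:3,3],np.array(c["K"]),np.array([c["k1"],0,0,0,0.]))
    return p[:,0,::-1]
E
python3 - <<'E'
from h import *
o=robot.get_obs();print({k:np.round(o[k],3).tolist() for k in o})
for n in("top","side"):
    c=cam(n);save(c,n+"0.png",s=1.4);print(n,np.round(c["cam_to_world"],3).tolist(),np.round(c["K"],1).tolist(),c["k1"])
    for l in("dish","second_center","tin_a_center","canister","skewer_cup","colander","spoon"):
        print(l,[(np.round(d["point"]).tolist(),round(d["conf"],2)) for d in vision.look_for(n,l)])
E
```

```text
pics
{'time': 0.0, 'q': [0.973, 0.528, 1.434, -0.0, 1.181, -0.178], 'joint_velocities': [-0.0, -0.002, 0.0, -0.002, 0.0, 0.0], 'joint_torque': [-0.0, -44.004, -17.66, 0.063, 0.058, -0.0], 'position': [0.254, 0.57, 0.23], 'tool_rot': [0.208, 0.978, -0.001, -0.0], 'ft_force': [-1.28, 0.383, -0.184], 'moment': [-0.002, -0.017, -0.067], 'grip_force': 0.0, 'grip_width': 0.087}
top [[0.022, -0.995, 0.095, 0.449], [-1.0, -0.022, -0.004, 0.072], [0.006, -0.095, -0.995, 1.42], [0.0, 0.0, 0.0, 1.0]] [[480.6, 0.0, 275.3], [0.0, 480.6, 208.2], [0.0, 0.0, 1.0]] -0.11203058313091087
dish [([202.0, 267.0], 0.84), ([143.0, 243.0], 0.65)]
second_center [([202.0, 249.0], 0.78)]
tin_a_center [([301.0, 377.0], 0.95), ([247.0, 344.0], 0.86), ([219.0, 405.0], 0.74), ([255.0, 387.0], 0.58)]
canister [([140.0, 331.0], 0.76)]
skewer_cup [([160.0, 176.0], 0.9)]
colander [([252.0, 135.0], 0.89)]
spoon [([141.0, 241.0], 0.84)]
side [[-0.933, -0.25, 0.258, 0.349], [-0.36, 0.641, -0.678, 0.67], [0.004, -0.726, -0.688, 0.68], [0.0, 0.0, 0.0, 1.0]] [[398.6, 0.0, 281.6], [0.0, 398.6, 210.7], [0.0, 0.0, 1.0]] 0.0010948437429867417
dish [([251.0, 284.0], 0.86)]
second_center [([224.0, 265.0], 0.69), ([242.0, 255.0], 0.44)]
tin_a_center [([157.0, 364.0], 0.94), ([172.0, 413.0], 0.89), ([137.0, 333.0], 0.81), ([183.0, 346.0], 0.79), ([154.0, 310.0], 0.46)]
canister [([157.0, 226.0], 0.61), ([252.0, 277.0], 0.44)]
skewer_cup [([247.0, 284.0], 0.68)]
colander [([386.0, 272.0], 0.97)]
spoon [([238.0, 182.0], 0.67), ([227.0, 265.0], 0.37)]
```

View pics/top0.png

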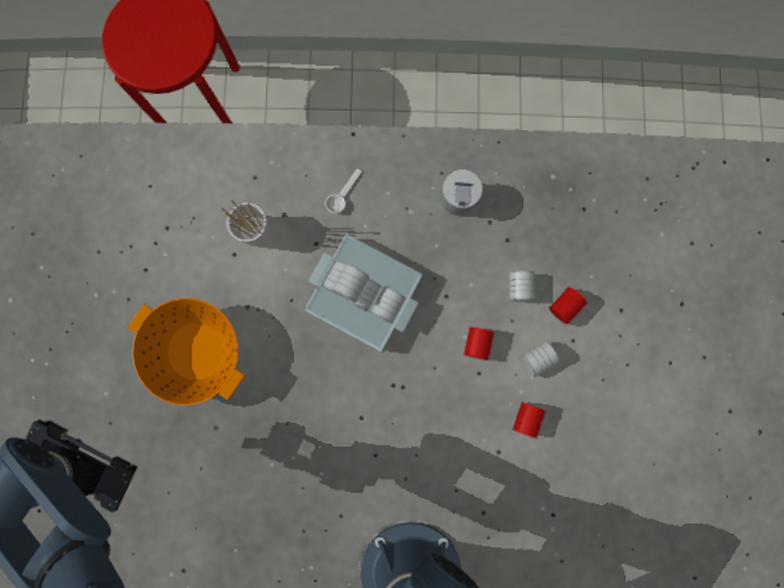

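View pics/side0.png

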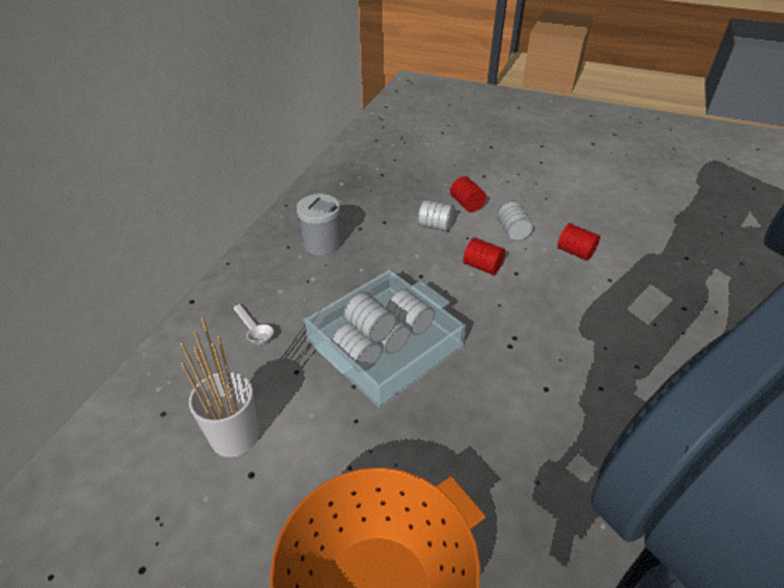

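The top view (560x420 pixels) shows the two loose white tins at about (row 204, col 373) for the far one and (256, 387) for the near one. Three red look-alikes sit at (301,377), (247,344) and (219,405). The dish is at (202,262), with its second-row tin on the left (+y) and the empty gap on its right. The side view agrees: near tin (157,367), far tin (153,311).

```bash
cat >> h.py <<'E'
from scipy.optimize import minimize
def cyl(x,y,z,yaw,n=48):
    t=np.linspace(0,2*np.pi,n,False);P=[]
    for e in(-.03,.03): P.append(np.c_[np.full(n,e),.027*np.cos(t),.027*np.sin(t)])
    P=np.vstack(P);return P@R.from_euler('z',yaw).as_matrix().T+[x,y,z]
def sil(c,P,s=4):
    p=proj(c,P)[:,::-1]; m=np.zeros((420*s,560*s),np.uint8)
    cv2.fillConvexPoly(m,cv2.convexHull(((p+.5)*s-.5).round().astype(np.int32)),1)
    return cv2.resize(m.astype(np.float32),(560,420),interpolation=cv2.INTER_AREA)
def iou(cms,P):
    r=[]
    for c,m in cms:
        s=sil(c,P);r.append(np.minimum(s,m).sum()/np.maximum(s,m).sum())
    return r
def fit(cms,x0,z):
    best=None
    for yaw in np.radians(np.arange(0,180,20)):
        S=np.array([[0,0,0],[.008,0,0],[0,.008,0],[0,0,.25]])+[x0[0],x0[1],yaw]
        r=minimize(lambda v:-np.mean(iou(cms,cyl(v[0],v[1],z,v[2]))),S[0],method="Nelder-Mead",options=dict(initial_simplex=S,maxiter=90,xatol=2e-4,fatol=1e-4))
        if best is None or r.fun<best.fun: best=r
    return best
def near(n,l,rc,tol=14):
    d=[d for d in vision.outline_of(n,l) if np.hypot(*(np.array(d["point"])-rc))<tol]
    return d[0]["mask"].astype(np.float32) if d else None
E
cat > m.py <<'E'
from h import *
T=cam("top")
mt={k:near("top","tin_a_center",p,9) for k,p in dict(a=(256,387),b=(204,373)).items()}
mt["s"]=near("top","second_center",(202,249)); dt=vision.outline_of("top","dish")
lt={l:[(np.round(d["point"]),round(d["conf"],2)) for d in vision.look_for("top",l)] for l in("low1_center",)}
S=cam("side")
ms={k:near("side","tin_a_center",p,9) for k,p in dict(a=(157,367),b=(153,311)).items()}
ms["s"]=near("side","second_center",(224,265))
print(lt,[(k,None if m is None else m.sum()) for q in(mt,ms) for k,m in q.items()])
for k,z,rc in(("a",.027,(256,387)),("b",.027,(204,373)),("s",.08,(202,249))):
    x0=atz(T,rc,z)
    for nm,cms in(("top",[(T,mt[k])]),("side",[(S,ms[k])]),("both",[(T,mt[k]),(S,ms[k])])):
        if any(m is None for _,m in cms): continue
        r=fit(cms,x0,z);print(k,nm,np.round(r.x[:2],4),round(np.degrees(r.x[2])%180,1),"iou",round(-r.fun,3))
# dish: top-view fit from network mask
m=dt[0]["mask"].astype(np.uint8)
print("dish",dt[0]["point"],m.sum())
np.savez("dish.npz",m=m,T=T,S=S)
def dishP(x,y,w):
    P=[(sx*.09,sy*.09,z) for sx in(-1,1) for sy in(-1,1) for z in(0,.05)];
    return np.array(P)@R.from_euler('z',w).as_matrix().T+[x,y,0]
m2=cv2.morphologyEx(m,cv2.MORPH_OPEN,np.ones((25,25),np.uint8)).astype(np.float32)
x0=atz(T,dt[0]["point"],.03);best=None
for w in np.radians([-40,-20,0,20,40,]):
    Sx=np.array([[0,0,0],[.01,0,0],[0,.01,0],[0,0,.2]])+[x0[0],x0[1],w]
    r=minimize(lambda v:-np.mean(iou([(T,m.astype(np.float32))],dishP(*v))),Sx[0],method="Nelder-Mead",options=dict(initial_simplex=Sx,maxiter=100))
    if best is None or r.fun<best.fun: best=r
print("dish fit",np.round(best.x[:2],4),np.degrees(best.x[2]),best.fun)
E
python3 m.py
```

```text
{'low1_center': [(array([217., 275.]), 0.72)]} [('a', np.float32(398.0)), ('b', None), ('s', np.float32(422.0)), ('a', np.float32(473.0)), ('b', None), ('s', np.float32(927.0))]
a top [ 0.4512 -0.257 ] 120.7 iou 0.896
a side [ 0.4521 -0.2609] 119.7 iou 0.902
a both [ 0.4513 -0.2586] 120.5 iou 0.894
s top [0.5929 0.1369] 153.6 iou 0.932
s side [0.5931 0.1363] 152.4 iou 0.971
s both [0.5928 0.1367] 153.2 iou 0.95
dish [216.1, 253.7] 2870
dish fit [0.5786 0.112 ] -27.174082198218013 -0.5994381904602051
```

```bash
cat > m2.py <<'E'
from h import *
def grab(c,P):
    s=sil(c,P)>.5;k=cv2.getStructuringElement(cv2.MORPH_ELLIPSE,(9,9));s=s.astype(np.uint8)
    m=np.where(cv2.dilate(s,k)>0,cv2.GC_PR_BGD,cv2.GC_BGD).astype(np.uint8);m[s>0]=cv2.GC_PR_FGD;m[cv2.erode(s,k)>0]=cv2.GC_FGD
    f=cv2.resize(c["frame"],None,fx=1,fy=1)
    cv2.grabCut(np.ascontiguousarray(f[:,:,::-1]),m,None,np.zeros((1,65)),np.zeros((1,65)),5,cv2.GC_INIT_WITH_MASK)
    return ((m==1)|(m==3)).astype(np.float32)
out={}
T=cam("top");l1t=near("top","low1_center",(217,275),20);bt=near("top","tin_b_center",(204,373),8)
S=cam("side");l1s=near("side","low1_center",(222,293),20);l3s=near("side","low3_center",(245,255),14);bs=near("side","tin_b_center",(153,311),8)
x0=atz(T,(204,373),.027);g0=cyl(x0[0],x0[1],.027,0)
print("masks",[None if m is None else m.sum() for m in(l1t,bt,l1s,l3s,bs)])
if bt is None: bt=grab(T,g0)
if bs is None: bs=grab(S,g0)
def rep(k,cms,x0,z):
    for sub in([cms[:1]] if len(cms)==1 else[cms[:1],cms[1:],cms]):
        r=fit(sub,x0,z);print(k,np.round(r.x[:2],4),round(np.degrees(r.x[2])%180,1),round(-r.fun,3))
rep("b",[(T,bt),(S,bs)],x0,.027)
l=[(c,m) for c,m in((T,l1t),(S,l1s)) if m is not None]
rep("low1",l,atz(T,(217,275),.033),.033)
if l3s is not None: print("low3 side pt")
# overlay
s2=np.array([.5928,.1367]);w=np.radians(-26.8);ya=np.array([-np.sin(w),np.cos(w)])
img=T["frame"].copy()
big=cv2.resize(img[130:290,190:430],None,fx=3.3,fy=3.3,interpolation=cv2.INTER_CUBIC)[:,:,::-1].copy()
def dr(P,col):
    h=cv2.convexHull(((proj(T,P)[:,::-1]-[190,130]+.5)*3.3).astype(np.int32));cv2.polylines(big,[h],True,col,1)
dr(cyl(*s2,.08,w),(0,255,0));dr(cyl(.4513,-.2586,.027,np.radians(120.5)),(0,255,0))
dr(cyl(*(s2-.0825*ya),.033,w),(255,0,255));dr(g0,(0,255,255))
for z in(.05,):
    c0=s2-.0275*ya
    q=np.array([(a*.09,b*.09,z) for a in(-1,1) for b in(-1,1)])@R.from_euler('z',w).as_matrix().T+[*c0,0];dr(q,(0,0,255))
cv2.imwrite("pics/ov1.png",big);print("predicted low1",s2-.0825*ya,"dish c",c0)
E
python3 m2.py
```

```text
masks [np.float32(401.0), np.float32(409.0), np.float32(683.0), np.float32(642.0), np.float32(442.0)]
b [ 0.6013 -0.2171] 0.6 0.934
b [ 0.6028 -0.2221] 2.2 0.923
b [ 0.6011 -0.2186] 3.4 0.904
low1 [0.5535 0.0612] 153.9 0.935
low1 [0.5549 0.0568] 150.8 0.893
low1 [0.5543 0.0602] 152.9 0.902
low3 side pt
predicted low1 [0.5556026  0.06306167] dish c [0.58040087 0.11215389]
```

View pics/ov1.png

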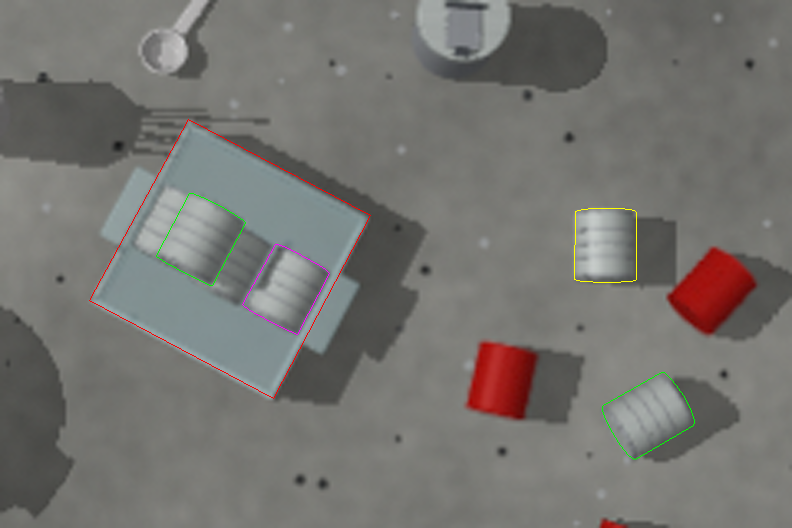

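The overlay fits both loose tins, the second-row tin and the dish rim (crop pixels: near tin (648,415), far tin (605,245), gap tin low1 (290,290)). low1 sits about 3 mm further toward the -y wall than predicted. Planning the moves.

```bash
cat > plan.py <<'E'
import sys,json
from h import *
# usage: plan.py x,y,z,yaw ...   (chain of single-target calls from the present pose)
o=robot.get_obs();p=np.array(o["position"]);M=R.from_quat(o["tool_rot"]).as_matrix();yaw=np.degrees(np.arctan2(M[1,1],M[0,1]))
print("now",np.round(p,4),"yaw",round(yaw,2),"tilt",np.round(M[:,2],3),"t",round(o["time"],2),"w",round(o["grip_width"],4))
for a in sys.argv[1:]:
    x,y,z,w=map(float,a.split(","));w=yaw+(w-yaw+90)%180-90 if len(sys.argv)<0 else w
    r=np.radians(yaw);ty=np.array([np.cos(r),np.sin(r),0]);tz=np.array([0,0,-1.]);tx=np.cross(ty,tz)
    d=np.array([x,y,z])-p;dw=(w-yaw+180)%360-180
    print(a,"->",[round(float(v),4) for v in(d@tx/.3,d@ty/.3,d@tz/.3,-dw/360)],"rows>=",round(max(np.linalg.norm(d)/.0417,abs(dw)/7.16),1))
    p=np.array([x,y,z]);yaw=w
E
python3 plan.py .43,.32,.22,16 .46,.05,.2,-30 .4513,-.2250,.15,-59.5 .4513,-.2586,.06,-59.5 .4513,-.2586,.018,-59.5
```

```text
now [0.2547 0.5707 0.2306] yaw 65.94 tilt [ 0.  0. -1.] t 1.65 w 0.0872
.43,.32,.22,16 -> [-0.8743, -0.525, 0.0353, 0.1387] rows>= 7.3
.46,.05,.2,-30 -> [-0.8927, -0.1519, 0.0667, 0.1278] rows>= 6.5
.4513,-.2250,.15,-59.5 -> [-0.8084, 0.4332, 0.1667, 0.0819] rows>= 6.7
.4513,-.2586,.06,-59.5 -> [-0.0568, 0.0965, 0.3, -0.0] rows>= 2.3
.4513,-.2586,.018,-59.5 -> [0.0, 0.0, 0.14, -0.0] rows>= 1.0
```

```bash
python3 -m handwheel '[[-0.8743,-0.525,0.0353,0.1387],[-0.8743,-0.525,0.0353,0.1387],[-0.8743,-0.525,0.0353,0.1387],[-0.8743,-0.525,0.0353,0.1387],[-0.8743,-0.525,0.0353,0.1387],[-0.8743,-0.525,0.0353,0.1387],[-0.8743,-0.525,0.0353,0.1387],[-0.8743,-0.525,0.0353,0.1387],[-0.8743,-0.525,0.0353,0.1387],[-0.8743,-0.525,0.0353,0.1387]]' 100 15
python3 -m handwheel '[[-0.8927,-0.1519,0.0667,0.1278],[-0.8927,-0.1519,0.0667,0.1278],[-0.8927,-0.1519,0.0667,0.1278],[-0.8927,-0.1519,0.0667,0.1278],[-0.8927,-0.1519,0.0667,0.1278],[-0.8927,-0.1519,0.0667,0.1278],[-0.8927,-0.1519,0.0667,0.1278],[-0.8927,-0.1519,0.0667,0.1278],[-0.8927,-0.1519,0.0667,0.1278],[-0.8927,-0.1519,0.0667,0.1278]]'
python3 plan.py .4513,-.2250,.15,-59.5
```

```text
time: 2.48
position: [0.4305, 0.3194, 0.22]
tool_rot: [0.603, 0.798, 0.0, -0.0]
ft_force: [-0.0, -0.6, -0.0]
grip_width: 0.0869
grip_force: 0.0
time: 3.32
position: [0.4597, 0.0516, 0.2]
tool_rot: [0.865, 0.501, 0.0, -0.0]
ft_force: [0.2, 0.3, 0.0]
grip_width: 0.087
grip_force: 0.0
now [0.4597 0.0516 0.2   ] yaw -29.86 tilt [-0.     0.001 -1.   ] t 3.32 w 0.087
.4513,-.2250,.15,-59.5 -> [-0.8135, 0.4347, 0.1667, 0.0823] rows>= 6.7
```

```bash
python3 -m handwheel '[[-0.8084,0.4332,0.1667,0.0819],[-0.8084,0.4332,0.1667,0.0819],[-0.8084,0.4332,0.1667,0.0819],[-0.8084,0.4332,0.1667,0.0819],[-0.8084,0.4332,0.1667,0.0819],[-0.8084,0.4332,0.1667,0.0819],[-0.8084,0.4332,0.1667,0.0819],[-0.8084,0.4332,0.1667,0.0819],[-0.8084,0.4332,0.1667,0.0819]]'
python3 -m handwheel '[[-0.0568,0.0965,0.1,0],[-0.0568,0.0965,0.2,0],[-0.0568,0.0965,0.2,0],[-0.0568,0.0965,0.2,0],[-0.0568,0.0965,0.2,0]]'
python3 - <<'E'
from h import *
c=cam("side");save(c,"s1.png",(90,250,260,480),3.4)
E
python3 plan.py .4513,-.2586,.018,-59.5
```

```text
time: 4.07
position: [0.452, -0.2245, 0.1496]
tool_rot: [0.965, 0.263, 0.0, -0.0]
ft_force: [-0.3, 0.7, 0.4]
grip_width: 0.0868
grip_force: 0.0
time: 4.48
position: [0.4518, -0.2563, 0.0909]
tool_rot: [0.964, 0.265, -0.0, -0.0]
ft_force: [-0.1, -0.7, 0.6]
grip_width: 0.0871
grip_force: 0.0
now [ 0.4522 -0.2569  0.0914] yaw -59.32 tilt [ 0.001 -0.001 -1.   ] t 4.53 w 0.0871
.4513,-.2586,.018,-59.5 -> [-0.0054, 0.0033, 0.2448, 0.0005] rows>= 1.8
```

View pics/s1.png

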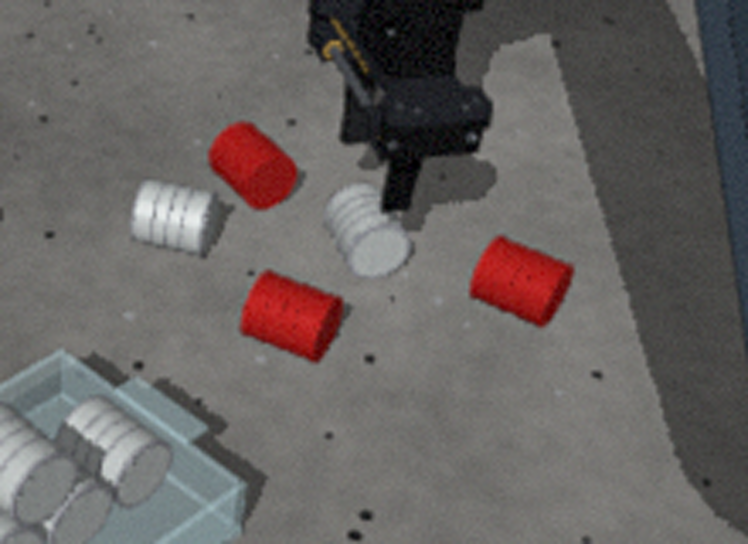

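The side crop shows the open gripper above the near tin (crop (370,230)), aligned with its axis. The nearer finger is at (395,195), clear of all three red tins. Descending and gripping.

```bash
python3 -m handwheel '[[-0.005,0.003,0.08,0],[-0.005,0.003,0.16,0],[-0.005,0.003,0.22,0],[-0.005,0.003,0.244,0],[-0.005,0.003,0.244,0],[-0.005,0.003,0.244,0]]' 100 15
python3 -m handwheel '[[0,0,0,0],[0,0,0,0],[0,0,0,0],[0,0,0,0],[0,0,0,0],[0,0,0,0],[0,0,0,0],[0,0,0,0]]' 50 20
python3 plan.py
```

```text
time: 5.03
position: [0.4513, -0.26, 0.0179]
tool_rot: [0.965, 0.264, 0.0, 0.001]
ft_force: [0.8, 0.3, -0.5]
grip_width: 0.0871
grip_force: 0.0
time: 5.7
position: [0.4503, -0.2597, 0.0171]
tool_rot: [0.965, 0.263, -0.0, -0.0]
ft_force: [-1.2, 1.7, 5.3]
grip_width: 0.0597
grip_force: 20.0
now [ 0.4503 -0.2597  0.0171] yaw -59.48 tilt [-0.001  0.001 -1.   ] t 5.7 w 0.0597
```

```bash
python3 -m handwheel '[[0,0,-0.1,0],[0,0,-0.2,0],[0,0,-0.32,0],[0,0,-0.44,0],[0,0,-0.55,0],[0,0,-0.55,0],[0,0,-0.55,0]]'
python3 plan.py .51,-.08,.18,-43 .5671,.0858,.15,-26.8 .5671,.0858,.085,-26.8
```

```text
time: 6.28
position: [0.4516, -0.2611, 0.1834]
tool_rot: [0.965, 0.263, 0.001, 0.002]
ft_force: [0.2, 0.1, -1.9]
grip_width: 0.0601
grip_force: 20.0
now [ 0.4516 -0.2611  0.1834] yaw -59.47 tilt [ 0.004 -0.004 -1.   ] t 6.28 w 0.0601
.51,-.08,.18,-43 -> [0.4743, -0.421, 0.0115, -0.0458] rows>= 4.6
.5671,.0858,.15,-26.8 -> [0.534, -0.2377, 0.1, -0.045] rows>= 4.3
.5671,.0858,.085,-26.8 -> [0.0, 0.0, 0.2167, -0.0] rows>= 1.6
```

```bash
python3 -m handwheel '[[0.06,-0.053,0,-0.006],[0.14,-0.12,0,-0.013],[0.22,-0.2,0,-0.021],[0.3,-0.27,0,-0.029],[0.38,-0.34,0,-0.037],[0.44,-0.39,0.01,-0.042],[0.4743,-0.421,0.0115,-0.0458],[0.4743,-0.421,0.0115,-0.0458]]'
python3 -m handwheel '[[0.06,-0.03,0.01,-0.005],[0.14,-0.063,0.02,-0.012],[0.22,-0.1,0.04,-0.018],[0.3,-0.135,0.05,-0.025],[0.38,-0.17,0.07,-0.032],[0.46,-0.205,0.09,-0.039],[0.51,-0.227,0.1,-0.043],[0.534,-0.2377,0.1,-0.045],[0.534,-0.2377,0.1,-0.045],[0.534,-0.2377,0.1,-0.045],[0.534,-0.2377,0.1,-0.045],[0.534,-0.2377,0.1,-0.045]]'
python3 plan.py .5671,.0858,.085,-26.8
python3 - <<'E'
from h import *
c=cam("side");save(c,"s2.png",(150,310,190,390),3.4)
E
```

```text
time: 6.95
position: [0.5078, -0.0758, 0.1758]
tool_rot: [0.916, 0.401, -0.002, -0.002]
ft_force: [0.1, 0.4, -2.3]
grip_width: 0.06
grip_force: 20.0
time: 7.95
position: [0.5658, 0.0854, 0.1483]
tool_rot: [0.852, 0.523, -0.0, 0.0]
ft_force: [0.8, -0.4, -2.1]
grip_width: 0.0602
grip_force: 20.0
now [0.5658 0.0854 0.1483] yaw -26.9 tilt [-0. -0. -1.] t 7.95 w 0.0602
.5671,.0858,.085,-26.8 -> [0.0031, 0.0032, 0.211, -0.0003] rows>= 1.5
```

View pics/s2.png

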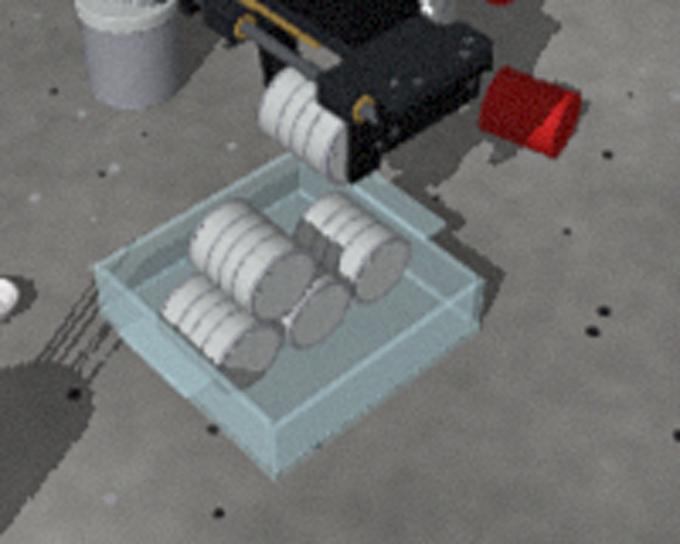

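The side crop shows tin A held squarely above the dish (crop (305,125)), parallel to the others. The gap between low1 (355,250) and second (250,260) is free. Lowering in steps.

```bash
python3 -m handwheel '[[-0.002,0.003,0.06,0],[-0.002,0.003,0.12,0],[-0.002,0.003,0.17,0],[-0.002,0.003,0.2,0],[-0.002,0.003,0.22,0],[-0.002,0.003,0.23,0],[-0.002,0.003,0.235,0],[-0.002,0.003,0.235,0],[-0.002,0.003,0.235,0]]'
python3 plan.py
python3 - <<'E'
from h import *
c=cam("side");save(c,"s3.png",(150,310,190,390),3.4)
E
```

```text
time: 8.75
position: [0.5672, 0.0858, 0.0784]
tool_rot: [0.852, 0.524, 0.001, 0.0]
ft_force: [0.1, -0.1, -1.9]
grip_width: 0.0598
grip_force: 20.0
now [0.5672 0.0858 0.0784] yaw -26.79 tilt [ 0.001 -0.    -1.   ] t 8.75 w 0.0598
```

View pics/s3.png

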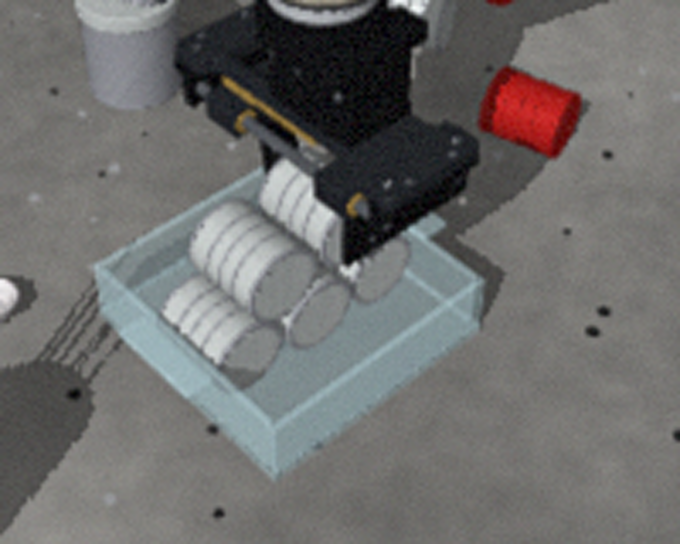

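The tin is coming down beside the second-row tin, which has not moved (crop (250,260)), and there is no contact force yet. Lowering the last few mm.

```bash
python3 -m handwheel '[[0,0,0.006,0],[0,0,0.012,0],[0,0,0.018,0],[0,0,0.018,0],[0,0,0.018,0]]'
python3 -m handwheel '[[0,0,0.003,0],[0,0,0.006,0],[0,0,0.006,0],[0,0,0.006,0]]'
```

```text
time: 9.22
position: [0.5665, 0.0858, 0.0722]
tool_rot: [0.852, 0.524, -0.0, -0.0]
ft_force: [-0.5, 0.4, -1.2]
grip_width: 0.06
grip_force: 20.0
time: 9.55
position: [0.5666, 0.0858, 0.0705]
tool_rot: [0.852, 0.524, -0.0, -0.0]
ft_force: [-0.2, 0.2, -1.9]
grip_width: 0.0597
grip_force: 20.0
```

```bash
python3 -m handwheel '[[0,0,0.003,0],[0,0,0.005,0],[0,0,0.005,0],[0,0,0.005,0]]'
python3 -m handwheel '[[0,0,0.003,0],[0,0,0.005,0],[0,0,0.005,0],[0,0,0.005,0]]'
```

```text
time: 9.88
position: [0.5668, 0.0859, 0.0693]
tool_rot: [0.852, 0.524, 0.0, 0.0]
ft_force: [-0.1, 1.4, 0.0]
grip_width: 0.0598
grip_force: 20.0
time: 10.22
position: [0.567, 0.0862, 0.069]
tool_rot: [0.852, 0.524, 0.001, 0.0]
ft_force: [-1.8, 2.2, 8.4]
grip_width: 0.0596
grip_force: 19.9
```

Contact at TCP z of about 0.069 m, as predicted. Easing off and releasing gently.

```bash
python3 -m handwheel '[[0,0,-0.004,0],[0,0,-0.004,0]]'
python3 -m handwheel '[[0,0,0,0],[0,0,0,0],[0,0,0,0],[0,0,0,0],[0,0,0,0]]' 82
python3 -m handwheel '[[0,0,-0.05,0],[0,0,-0.15,0],[0,0,-0.28,0],[0,0,-0.4,0],[0,0,-0.42,0],[0,0,-0.42,0]]' 82
cat > m3.py <<'E'
from h import *
T=cam("top");bt=near("top","tin_b_center",(204,373),8)
S=cam("side");save(S,"s4.png",(150,310,190,390),3.4);bs=near("side","tin_b_center",(153,311),8)
cms=[(c,m) for c,m in((T,bt),(S,bs)) if m is not None]
if cms: r=fit(cms,(.6015,-.219),.027);print(len(cms),np.round(r.x[:2],4),np.degrees(r.x[2])%180,r.fun)
E
python3 m3.py; python3 plan.py .59,-.08,.18,-12 .6013,-.2186,.12,2 .6013,-.2186,.018,2
```

```text
time: 10.38
position: [0.5669, 0.0858, 0.0692]
tool_rot: [0.852, 0.524, 0.0, 0.0]
ft_force: [0.2, 1.8, 3.2]
grip_width: 0.0598
grip_force: 20.0
time: 10.8
position: [0.5666, 0.0857, 0.0686]
tool_rot: [0.852, 0.524, -0.0, -0.0]
ft_force: [0.1, 0.1, 0.3]
grip_width: 0.0706
grip_force: 0.0
time: 11.3
position: [0.5687, 0.0858, 0.1979]
tool_rot: [0.852, 0.524, 0.003, 0.002]
ft_force: [-0.8, 0.9, 0.9]
grip_width: 0.0714
grip_force: 0.0
1 [ 0.6008 -0.219 ] 179.73354628388626 -0.9172365665435791
now [0.5651 0.0858 0.1928] yaw -26.79 tilt [-0.004  0.    -1.   ] t 11.5 w 0.0713
.59,-.08,.18,-12 -> [-0.456, 0.3231, 0.0427, -0.0411] rows>= 4.0
.6013,-.2186,.12,2 -> [-0.4441, 0.1329, 0.2, -0.0389] rows>= 3.6
.6013,-.2186,.018,2 -> [0.0, 0.0, 0.34, -0.0] rows>= 2.4
```

View pics/s4.png

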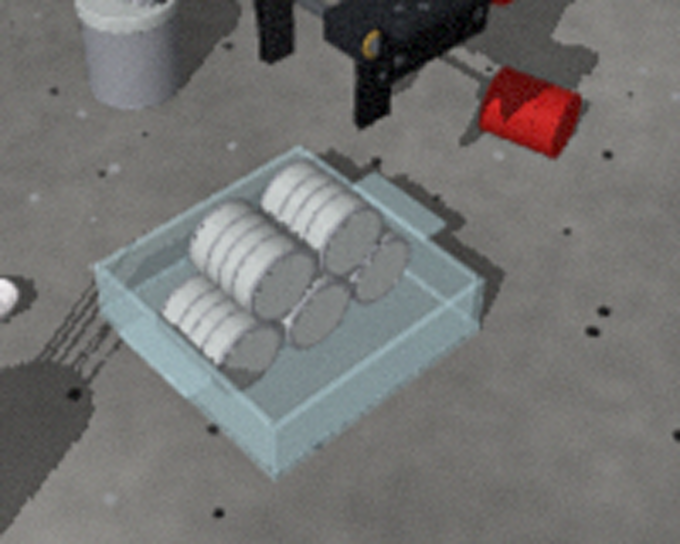

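The side crop shows tin A resting in the gap (crop (320,215)), parallel to the second-row tin (250,260), with the dish unmoved. Now tin B.

```bash
python3 -m handwheel '[[-0.456,0.3231,0.0427,-0.0411],[-0.456,0.3231,0.0427,-0.0411],[-0.456,0.3231,0.0427,-0.0411],[-0.456,0.3231,0.0427,-0.0411],[-0.456,0.3231,0.0427,-0.0411],[-0.456,0.3231,0.0427,-0.0411],[-0.456,0.3231,0.0427,-0.0411]]' 100
python3 plan.py .6013,-.2187,.10,1
python3 -m handwheel '[[-0.4441,0.1329,0.2,-0.0375],[-0.4441,0.1329,0.2,-0.0375],[-0.4441,0.1329,0.2,-0.0375],[-0.4441,0.1329,0.2,-0.0375],[-0.4441,0.1329,0.2,-0.0375],[-0.4441,0.1329,0.2,-0.0375],[-0.4441,0.1329,0.2,-0.0375],[-0.4441,0.1329,0.2,-0.0375]]'
python3 plan.py .6013,-.2187,.018,1
python3 - <<'E'
from h import *
c=cam("side");save(c,"s5.png",(90,250,210,430),3.4)
E
```

```text
time: 12.08
position: [0.5902, -0.0797, 0.1801]
tool_rot: [0.778, 0.629, -0.001, -0.002]
ft_force: [-0.0, 0.3, 0.3]
grip_width: 0.0865
grip_force: 0.0
now [ 0.5902 -0.0797  0.1801] yaw -12.09 tilt [-0.004  0.002 -1.   ] t 12.08 w 0.0865
.6013,-.2187,.10,1 -> [-0.4452, 0.1331, 0.2671, -0.0364] rows>= 3.9
time: 12.75
position: [0.6029, -0.216, 0.1224]
tool_rot: [0.697, 0.717, 0.0, -0.0]
ft_force: [0.6, -0.1, 0.1]
grip_width: 0.0874
grip_force: 0.0
now [ 0.6029 -0.216   0.1224] yaw 1.65 tilt [-0.     0.001 -1.   ] t 12.75 w 0.0874
.6013,-.2187,.018,1 -> [-0.0087, -0.0055, 0.3479, 0.0018] rows>= 2.5
```

View pics/s5.png

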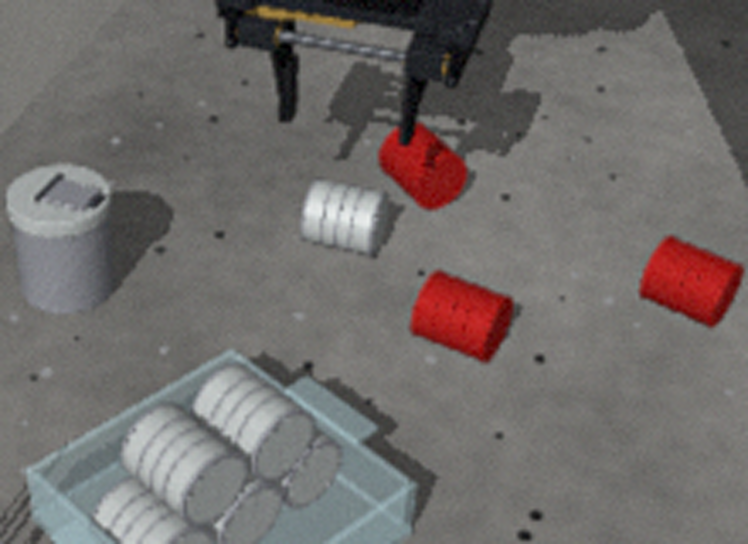

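The fingers straddle tin B (crop (345,218)) and stay clear of the red tin at (425,165), which is farther back. Descending and gripping.

```bash
python3 -m handwheel '[[-0.0087,-0.0055,0.1,0.001],[-0.0087,-0.0055,0.2,0.001],[-0.0087,-0.0055,0.28,0.001],[-0.0087,-0.0055,0.32,0.001],[-0.0087,-0.0055,0.345,0.001],[-0.0087,-0.0055,0.345,0.001],[-0.0087,-0.0055,0.345,0.001],[-0.0087,-0.0055,0.345,0.001]]'
python3 -m handwheel '[[0,0,0,0],[0,0,0,0],[0,0,0,0],[0,0,0,0],[0,0,0,0],[0,0,0,0],[0,0,0,0]]' 50 20
python3 plan.py
python3 -m handwheel '[[0,0,-0.08,0],[0,0,-0.18,0],[0,0,-0.3,0],[0,0,-0.42,0],[0,0,-0.54,0],[0,0,-0.6,0],[0,0,-0.6,0],[0,0,-0.6,0]]'
python3 plan.py .59,-.08,.20,-12 .5798,.1113,.2,-26.8
```

```text
time: 13.47
position: [0.6025, -0.2216, 0.0201]
tool_rot: [0.7, 0.714, 0.0, 0.001]
ft_force: [0.1, -0.1, 0.6]
grip_width: 0.0868
grip_force: 0.0
time: 14.05
position: [0.6011, -0.2213, 0.0187]
tool_rot: [0.7, 0.714, -0.0, -0.0]
ft_force: [-1.3, -0.9, 2.1]
grip_width: 0.0602
grip_force: 20.0
now [ 0.6011 -0.2213  0.0187] yaw 1.16 tilt [-0. -0. -1.] t 14.05 w 0.0602
time: 14.72
position: [0.6014, -0.2213, 0.199]
tool_rot: [0.7, 0.714, 0.0, 0.001]
ft_force: [0.2, 0.0, -2.6]
grip_width: 0.0598
grip_force: 20.0
now [ 0.6014 -0.2213  0.199 ] yaw 1.15 tilt [ 0.001 -0.001 -1.   ] t 14.72 w 0.0598
.59,-.08,.20,-12 -> [0.4715, -0.0285, -0.0035, 0.0365] rows>= 3.4
.5798,.1113,.2,-26.8 -> [0.6167, -0.1658, 0.0, 0.0411] rows>= 4.6
```

```bash
python3 -m handwheel '[[0.06,-0.004,0,0.004],[0.14,-0.008,0,0.01],[0.22,-0.013,0,0.017],[0.3,-0.018,0,0.023],[0.38,-0.023,0,0.03],[0.44,-0.027,0,0.034],[0.4715,-0.0285,-0.0035,0.0365],[0.4715,-0.0285,-0.0035,0.0365]]'
python3 -m handwheel '[[0.06,-0.016,0,0.004],[0.14,-0.038,0,0.009],[0.23,-0.062,0,0.015],[0.32,-0.086,0,0.021],[0.41,-0.11,0,0.027],[0.5,-0.134,0,0.033],[0.57,-0.153,0,0.038],[0.6,-0.161,0,0.04],[0.6167,-0.1658,0,0.0411],[0.6167,-0.1658,0,0.0411],[0.6167,-0.1658,0,0.0411],[0.6167,-0.1658,0,0.0411],[0.6167,-0.1658,0,0.0411]]'
python3 plan.py .5798,.1113,.145,-26.8
```

```text
time: 15.38
position: [0.5875, -0.077, 0.1965]
tool_rot: [0.776, 0.63, -0.002, -0.003]
ft_force: [0.7, -1.0, -2.5]
grip_width: 0.0598
grip_force: 20.0
time: 16.47
position: [0.5798, 0.1101, 0.1992]
tool_rot: [0.852, 0.524, -0.0, 0.0]
ft_force: [0.1, 0.8, -2.5]
grip_width: 0.0596
grip_force: 20.0
now [0.5798 0.1101 0.1992] yaw -26.86 tilt [-0. -0. -1.] t 16.47 w 0.0596
.5798,.1113,.145,-26.8 -> [0.0036, -0.0019, 0.1807, -0.0002] rows>= 1.3
```

```bash
python3 -m handwheel '[[0.0036,-0.0019,0.05,0],[0.0036,-0.0019,0.1,0],[0.0036,-0.0019,0.15,0],[0.0036,-0.0019,0.19,0],[0.0036,-0.0019,0.2,0],[0.0036,-0.0019,0.2,0],[0.0036,-0.0019,0.2,0],[0.0036,-0.0019,0.2,0]]'
python3 - <<'E'
from h import *
o=robot.get_obs();p=np.array(o["position"]);print(np.round(p,4))
S=cam("side");w=np.radians(-26.8);k=3.4;r0,c0=130,180
big=cv2.resize(S["frame"][r0:r0+170,c0:c0+220],None,fx=k,fy=k,interpolation=cv2.INTER_CUBIC)[:,:,::-1].copy()
n=48
def end(P,col):  # near end-face (x=-.03) circle
    q=((proj(S,P[:n])[:,::-1]-[c0,r0]+.5)*k).astype(np.int32);cv2.polylines(big,[q],True,col,1)
end(cyl(.5928,.1367,.079,w),(0,255,0));end(cyl(.5668,.0858,.079,w),(0,255,0))
end(cyl(p[0],p[1],p[2]+.0083,w),(0,255,255))
end(cyl(*(p[:2]+.0026*np.array([.451,.893])),p[2]+.0083,w),(255,0,255))
cv2.imwrite("pics/s6.png",big)
E
```

```text
time: 17.13
position: [0.5805, 0.1122, 0.1404]
tool_rot: [0.852, 0.524, 0.001, 0.001]
ft_force: [-0.3, 0.2, -2.9]
grip_width: 0.0597
grip_force: 20.0
[0.5805 0.1122 0.1404]
```

View pics/s6.png

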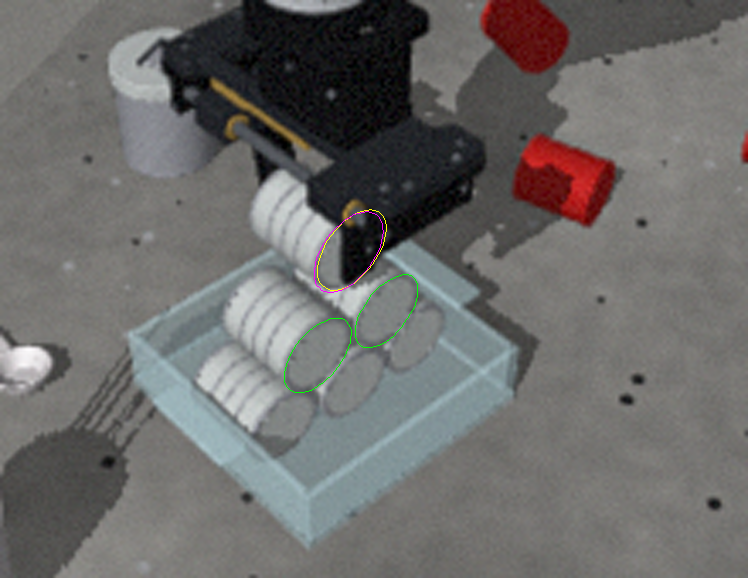

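The overlay matches: both second-row end faces line up with the model circles (crop (318,355) and (387,312)), and the held tin (310,230) is centred above the saddle to within about 2 mm. Lowering with a small correction.

```bash
python3 -m handwheel '[[-0.006,0,0.02,0],[-0.006,0,0.04,0],[-0.006,0,0.055,0],[-0.006,0,0.065,0],[-0.006,0,0.07,0],[-0.006,0,0.07,0],[-0.006,0,0.07,0]]'
python3 -m handwheel '[[0,0,0.003,0],[0,0,0.005,0],[0,0,0.005,0],[0,0,0.005,0]]'
python3 -m handwheel '[[0,0,0.002,0],[0,0,0.004,0],[0,0,0.004,0],[0,0,0.004,0]]'
```

```text
time: 17.77
position: [0.5788, 0.111, 0.1184]
tool_rot: [0.852, 0.524, -0.0, -0.0]
ft_force: [-0.1, -0.5, -1.6]
grip_width: 0.0597
grip_force: 20.0
time: 18.1
position: [0.5791, 0.1109, 0.1174]
tool_rot: [0.852, 0.524, 0.0, 0.0]
ft_force: [-0.2, 0.1, 0.3]
grip_width: 0.0599
grip_force: 20.0
time: 18.43
position: [0.5791, 0.1109, 0.1173]
tool_rot: [0.852, 0.524, 0.0, 0.0]
ft_force: [-2.5, -0.2, 7.6]
grip_width: 0.0604
grip_force: 20.0
```

Contact at the expected height, with a slight push toward -y. Easing up, shifting 1 mm, and releasing.

```bash
python3 -m handwheel '[[0,0,-0.003,0],[-0.003,0,-0.003,0],[-0.003,0,-0.003,0],[-0.003,0,0,0],[-0.003,0,0,0],[-0.003,0,0,0]]'
python3 -m handwheel '[[0,0,-0.002,0],[0,0,-0.002,0],[0,0,-0.002,0]]'
```

```text
time: 18.93
position: [0.5784, 0.1099, 0.1166]
tool_rot: [0.852, 0.524, -0.0, 0.0]
ft_force: [-1.3, -0.8, 6.0]
grip_width: 0.0602
grip_force: 20.0
time: 19.18
position: [0.5785, 0.11, 0.1167]
tool_rot: [0.852, 0.524, -0.0, 0.0]
ft_force: [-1.8, -1.0, 3.9]
grip_width: 0.0598
grip_force: 20.0
```

Height is now 0.1166 m, matching the seated prediction of 0.1165. Releasing.

```bash
python3 -m handwheel '[[0,0,0,0],[0,0,0,0],[0,0,0,0],[0,0,0,0],[0,0,0,0]]' 80
python3 -m handwheel '[[0,0,-0.03,0],[0,0,-0.1,0],[0,0,-0.2,0],[0,0,-0.32,0],[0,0,-0.4,0],[0,0,-0.4,0],[0,0,-0.4,0]]'
python3 -m handwheel '[[-0.5,0,-0.05,0],[-0.5,0,-0.05,0],[-0.5,0,-0.05,0],[-0.5,0,-0.05,0],[-0.5,0,-0.05,0],[-0.5,0,-0.05,0],[-0.5,0,-0.05,0],[-0.5,0,-0.05,0]]'
python3 - <<'E'
from h import *
S=cam("side");save(S,"s7.png",(70,310,130,410),2.4)
T=cam("top");f=np.hstack([c["frame"][100:320,150:450] for c in(T,)]);cv2.imwrite("pics/t7.png",cv2.resize(f[:,:,::-1],None,fx=2.5,fy=2.5,interpolation=cv2.INTER_CUBIC))
E
```

```text
time: 19.6
position: [0.5784, 0.1102, 0.1162]
tool_rot: [0.852, 0.524, -0.0, -0.0]
ft_force: [-0.4, 0.0, 0.2]
grip_width: 0.0695
grip_force: 0.0
time: 20.18
position: [0.5794, 0.1102, 0.2388]
tool_rot: [0.852, 0.524, 0.002, 0.001]
ft_force: [-1.6, 0.5, -0.4]
grip_width: 0.0694
grip_force: 0.0
time: 20.85
position: [0.5109, -0.0228, 0.2507]
tool_rot: [0.851, 0.525, -0.0, -0.001]
ft_force: [0.0, -0.4, 0.2]
grip_width: 0.0696
grip_force: 0.0
```

View pics/s7.png

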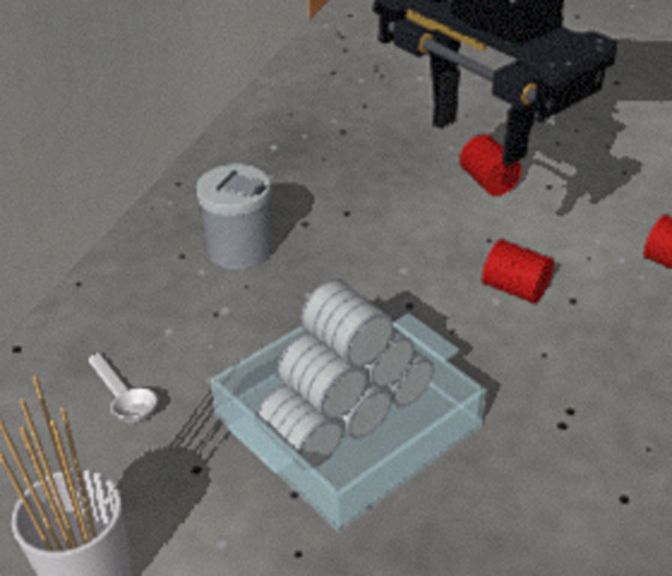

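View pics/t7.png

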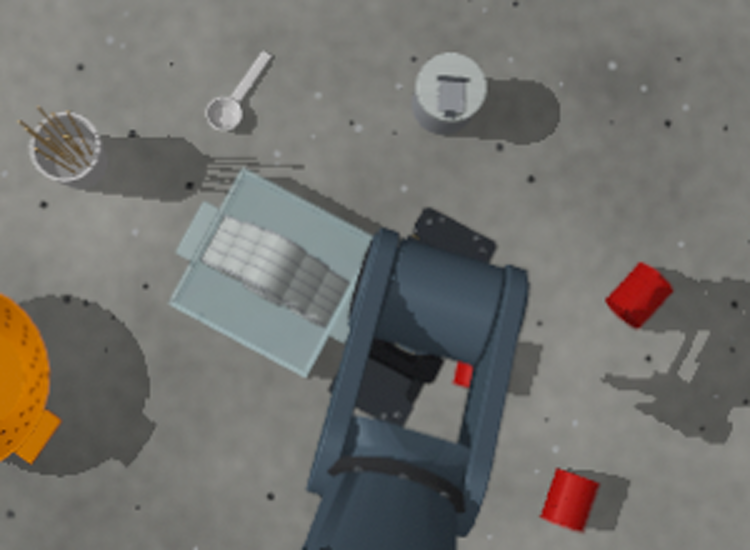

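The side view shows the full 3-2-1 pyramid standing in the dish, with the top tin at (348,325) and all axes parallel. The top view shows the tins in line, with the canister, spoon, cup and red tins where they were. The gripper is clear, so I am handing in.

```bash
python3 -c "
from rig import job
print(job.hand_in())"
```

```text
the job is handed in; nothing more can be done
None
```

The 3-2-1 pyramid is finished and handed in at about 21 s of the 58 s allowed; in the last pictures both tins rest in their gaps, in line with those below, and nothing else appears to have moved.

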